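# Locate a shelf bracket in its marking jig

## Task

Lay the dark steel shelf bracket flat on the plywood marking jig, with its long side along the row of two dowels, and push it sideways until it bears on both dowels at once. Then, keeping it against the dowels, slide it along them until its end presses on the end stop, and let go, leaving it seated on all three with no gap. Make each contact firm enough to feel but gentle, for the dowels and stop must not be forced, and leave the other things on the desk alone.

Things in the scene. Friction and masses are not known exactly. Their poses are not given: they have to be found in the camera images.
- bracket_web (a point): the loose dark steel shelf bracket: a flat plate 140 (x) x 80 (y) x 8 (z) mm with an upright web, 100 (x) x 12 (y) mm, standing 44 mm above the middle of the plate; 52 mm high in all, 0.25 to 0.5 kg, the same turned end for end. This point is on the web's centre line, 38 mm above the underside (14 mm below the web's top edge): the place to grip it, across y. Axes: x along the web and the long sides, z up
- bracket: the same bracket; origin at the centre of its underside, axes as above
- jig: the marking jig: a plywood board 240 (x) x 180 (y) x 15 (z) mm fixed to the desk, two dowels along its +y side, end stop at its +x end. Origin at the centre of its underside; deck at z = 15 mm. Seated, the plate's centre is at x = +25, y = +15 mm in this frame, long sides along x. Laid with its centre at x = 0, y = -10 mm it is clear of all three, and pushed to +y from there it meets both dowels
- dowel_near: steel dowel, 10 mm diameter, standing 14 mm above the deck, nearer the open end of the jig, at x = -30, y = +60 mm in the jig's frame; origin at its foot on the deck. Rigid; more than 25 N between it and the bracket is too hard, and 1.5 N is a sure contact
- dowel_far: the same kind of dowel at x = +50, y = +60 mm in the jig's frame, nearer the end stop; the same force bounds
- end_stop: steel stop 14 mm above the deck, 24 (x) x 30 (y) mm, with a round nose (radius 8 mm) towards -x; origin at the tip of the nose on the deck, at x = +95, y = +15 mm in the jig's frame. Rigid; more than 25 N between it and the bracket is too hard, and 3 N is a sure contact
- pin_box: small card box of pins, 46 x 70 x 20 mm, a bystander; origin at the centre of its underside
- eraser: eraser in a sleeve, 43 x 24 x 14 mm, a bystander; origin at the centre of its underside
- tape_roll: small roll of tape lying flat, 45 mm across and 15 mm high, a bystander; origin at the centre of its underside
There are look-alikes about, which are no part of the job. What is shaped like the bracket but red is not meant.

How it is judged:
On the way, in this order (a step that is already met when the one before it is completed fails the run):
1. the bracket, flat on the jig's deck, is pressed on both dowels at once (at least 1.5 N on each) (contact force between bracket and dowel_near above 1.5 N and contact force between bracket and dowel_far above 1.5 N and z of bracket in the frame of jig between 0.012 and 0.018 m and angle between bracket's own z axis and vertical below 0.05 rad), for 0.2 s.
2. its end is pressed on the end stop (at least 3 N) while its long side lies along the dowels (within 2.5 mm) (contact force between bracket and end_stop above 3 N and y of bracket in the frame of jig above 0.0125 m and angle between the x axis of bracket and the x axis of jig, either way round below 0.03 rad), for 0.2 s.
At the end, for the whole second after the job is handed in: the bracket lies flat and at rest on the jig's deck, upright web upward, its long side within 1.5 mm of the dowels and within 0.015 rad of parallel to them, its end within 1.5 mm of the end stop (x of bracket in the frame of jig between 0.0235 and 0.027 m and y of bracket in the frame of jig between 0.0135 and 0.017 m and z of bracket in the frame of jig between 0.013 and 0.017 m and angle between the x axis of bracket and the x axis of jig, either way round below 0.015 rad and angle between bracket's own z axis and vertical below 0.03 rad and linear speed of bracket below 0.01 m/s); the robot touches nothing.
It fails at once if a dowel or the end stop is pushed by the bracket with more than 25 N (contact force between bracket and dowel_near above 25 N or contact force between bracket and dowel_far above 25 N or contact force between bracket and end_stop above 25 N).
It fails at once if the pin box, the eraser or the tape roll is moved by more than 20 mm (distance of any of pin_box, eraser, tape_roll from where it was at the start of the episode above 0.02 m).
It also fails if it takes over 64 s, if anything falls off the work surface, if the arm or the gripper's body presses on something with over 40 N, if the wrist force passes 120 N, or if a joint passes its speed limit or range.

## Robot

A 7-joint arm with a two-finger parallel gripper is mounted at the origin on a cart in front of the work surface, level with it; the furniture and walls round the work are solid. World frame = base frame: x ahead of the robot, y to its left, z up, the work surface at z = 0. Lengths are in m, angles in rad, forces in N, time in s.
With the tool pointing down it reaches from about 0.4 to 0.925 m from the base axis. Payload 4.1 kg.
Tool frame: the origin (TCP) lies midway between the tips of the shut fingers; the grasp point (between the pads) lies 19 mm behind it; z points along the fingers, y is the line along which they close (so a half turn about z gives the same grasp; the last joint's range is limited). The gripper opens to 85 mm and grips with 20 to 120 N. Pads are 22 mm wide; open, the fingers measure 114 mm over their backs; the gripper's body (76 mm by 85 mm) begins 54 mm behind the grasp point. The pads swing forward as they close: fully open they stand 13 mm farther back than shut.
Start: joints at [-0.099, 0.398, 0.045, 1.537, -0.019, 1.207, -0.051], TCP at [0.65, 0, 0.231] pointing down, gripper open.
Joint ranges: [-2.82, 2.82], [-0.49, 2.23], [-1.37, 1.46], [0, 2.46], [-1.36, 4.5], [0.23, 2], [-2.94, 2.94]. Speed limits (rad/s): [2.57, 2.57, 3.14, 3.14, 3.14, 3.14, 3.14].

## Interface

Orientations are given as a unit quaternion [x, y, z, w].
In Python, from plant import env gives the robot as it stands.
- The arm moves only by the shell command python3 -m inch 'ROWS' [FORCE]. ROWS is JSON, one flat list of numbers, 7 for each row, row after row: the shift along the tool's x, y, z as a fraction of full scale, then the turn, a rotation vector about the tool's x, y, z as a fraction of full scale, then the opening in per cent of the stroke, from 0 (shut) to 100 (fully open). A call has 1 to 20 rows; each row shifts and turns the commanded pose from where the row before left it, along the tool's axes as they then stand; what a row does not reach is not made up. Full scale, the value 1, is 25 mm for a shift and 5 degrees for a turn. A row lasts 1/12 s, in which the tool goes at most 41.7 mm and 7.16 degrees, less where a joint would pass 70% of its speed; a pose out of reach is approached as far as the arm can. A call with a number of a shift or a turn outside -1 to 1 is refused whole. A call with a gripper value outside its range is refused whole. The fingers move at their own pace and stop on an object; FORCE is the grip in N (left out, the last holds). Time passes only in rows, so rows that do not move let the fingers close. It gives the time, the measured TCP pose, the force, the opening and the grip force at its end, in the units of the state.
- env.state(): the state, without advancing time (a new reading comes with each control period).
- env.snapshot(name): name is "scene" or "side" or "wrist"; returns (picture, depth): 480x640x3 uint8, red, green, blue; 480x640 float32, m along the optical axis (not along the pixel's ray), 0 where there is no reading.
- env.camera_params(name): a dict with "fx", "fy", "cx", "cy" (pixels), "xyz" and "orientation" of the camera in the world. Camera axes: x right, y down, z forward; pixel columns grow to the right and rows downward; lengths in m; the calibration is good to about 2 mm. A picture is of the moment at which its call begins: read the wrist's pose just before it. camera_params takes no time and is no camera call; for the wrist camera it gives the pose at the moment of the call.
- env.close_job(): hands the job in; it is judged then, once.
Trained networks look in the newest picture that a camera, given by its name, has taken for a name from the list of things; names that differ only in an ending like _2 or _b are one class to them, and where a whole thing is asked for, a point or a joint stands for the part that bears it (a point fixed in the world has none). Each returns a list of dicts, best first, with "confidence" (0 to 1); they miss things now and then, are a little off and sometimes report something else, mostly with a low value. They report only what shows in the picture. A call takes as long as a camera call. They do not tell look-alikes from the thing itself.
- env.spot_in(thing, camera): "rect" ([left, top, right, bottom] in pixels, round what is visible of it).
- env.outline_of(thing, camera): "region" (480x640 bool, what is visible of it) and "rect" ([left, top, right, bottom] in pixels, round what is visible of it).
The state is a dict: "clock": time; "joint_pos": joint angles; "joint_velocities": joint speeds; "joint_efforts": joint torques, N m; "tool_pos": TCP position; "orientation": TCP orientation; "contact_force": force on the tool from outside, world axes, zero at the start; "wrist_torque": the same for the moment, N m; "width": opening from 0.0 (shut) to 1.0 (fully open); "gripper_force": force on a finger pad.
Only numpy, scipy, OpenCV 4.12 (cv2) and the standard library are available. Lean on these libraries where they do the work, as an engineer would, in place of code of your own. Each camera call takes 0.05 s, during which the arm holds its last target. There are 200 camera calls.

## Working session

There is one attempt and no reset: what is moved stays moved. The work goes in short steps, Python scripts to look and compute and a shell command to move; the robot and the scene stay as the last step left them, time stands still between calls to the robot, and variables do not carry over. Pictures are saved under pics/ and viewed, at most 10 in all, crops included, and the job is handed in when it is done.

```bash
mkdir -p pics; ls
python3 - <<'E'
from plant import env
import cv2,numpy as np
s=env.state();print({k:np.round(v,3) for k,v in s.items()})
for c in ["scene","side"]:
    p,d=env.snapshot(c);cv2.imwrite(f"pics/{c}0.png",p[:,:,::-1]);np.save(f"{c}_d.npy",d);np.save(f"{c}_p.npy",p)
    print(c,env.camera_params(c))
    for t in ["bracket","jig","dowel_near","end_stop","pin_box","eraser","tape_roll"]:
        print(t,[(np.round(r["rect"]).tolist(),round(r["confidence"],2)) for r in env.spot_in(t,c)])
E
```

```text
pics
{'clock': np.float64(0.0), 'joint_pos': array([-0.099,  0.399,  0.045,  1.538, -0.019,  1.207, -0.051]), 'joint_velocities': array([-0.001, -0.   ,  0.002, -0.   , -0.002, -0.   , -0.   ]), 'joint_efforts': array([-1.0000e-03, -4.7513e+01,  1.3640e+00, -2.5423e+01,  1.1000e-02,
        1.0000e-02,  0.0000e+00]), 'tool_pos': array([0.649, 0.   , 0.23 ]), 'orientation': array([ 0.707,  0.707, -0.001, -0.001]), 'contact_force': array([1.012, 0.228, 0.485]), 'wrist_torque': array([-0.035,  0.026, -0.014]), 'gripper_force': np.float64(0.0), 'width': np.float64(0.998)}
scene {'fx': 452.44239393638514, 'fy': 452.44239393638514, 'cx': 322.49535780873543, 'cy': 233.3341628456061, 'xyz': array([-0.00689672,  0.84026387,  0.82123462]), 'orientation': array([-0.25585366,  0.85857814, -0.42576552,  0.12691025])}
bracket [([340.0, 206.0, 393.0, 241.0], 0.73), ([401.0, 192.0, 447.0, 214.0], 0.72)]
jig [([244.0, 239.0, 352.0, 306.0], 0.58)]
dowel_near []
end_stop []
pin_box [([298.0, 204.0, 315.0, 225.0], 0.73)]
eraser [([381.0, 189.0, 392.0, 197.0], 0.56)]
tape_roll [([244.0, 342.0, 267.0, 363.0], 0.65)]
side {'fx': 557.2517066445733, 'fy': 557.2517066445733, 'cx': 321.92958288103205, 'cy': 249.9112313423349, 'xyz': array([ 0.51451306, -1.12208171,  0.61613944]), 'orientation': array([ 0.84804001, -0.01925469,  0.00450356, -0.52956313])}
bracket [([260.0, 297.0, 332.0, 335.0], 0.74), ([191.0, 352.0, 281.0, 406.0], 0.65), ([360.0, 285.0, 399.0, 310.0], 0.61)]
jig [([271.0, 234.0, 376.0, 277.0], 0.66)]
dowel_near []
end_stop []
pin_box [([364.0, 288.0, 398.0, 311.0], 0.71)]
eraser [([304.0, 371.0, 326.0, 394.0], 0.52)]
tape_roll [([279.0, 211.0, 298.0, 217.0], 0.61)]
```

Run:
```python
import cv2,numpy as np
a=cv2.imread("pics/scene0.png")[150:390,200:500]; b=cv2.imread("pics/side0.png")[190:430,160:460]
cv2.imwrite("pics/a.png",cv2.resize(a,(750,600),interpolation=cv2.INTER_CUBIC))
cv2.imwrite("pics/b.png",cv2.resize(b,(750,600),interpolation=cv2.INTER_CUBIC))
```

```text
(no output)
```

View pics/a.png

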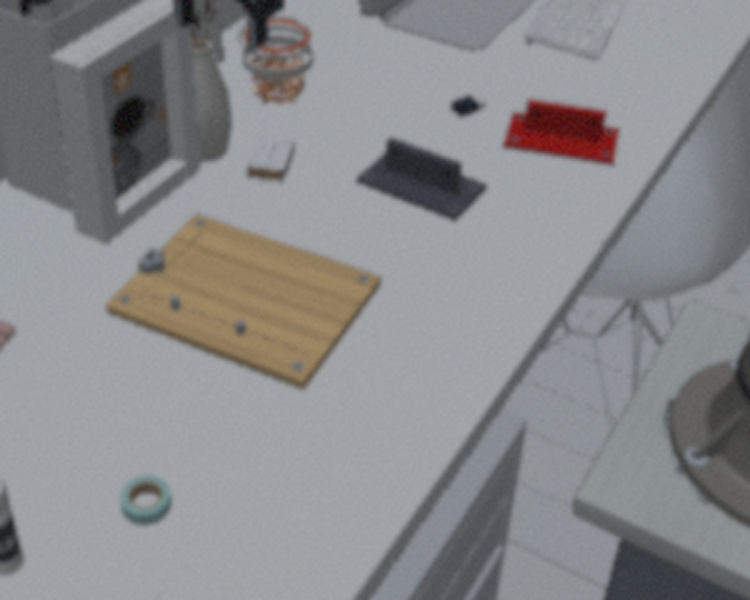

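View pics/b.png

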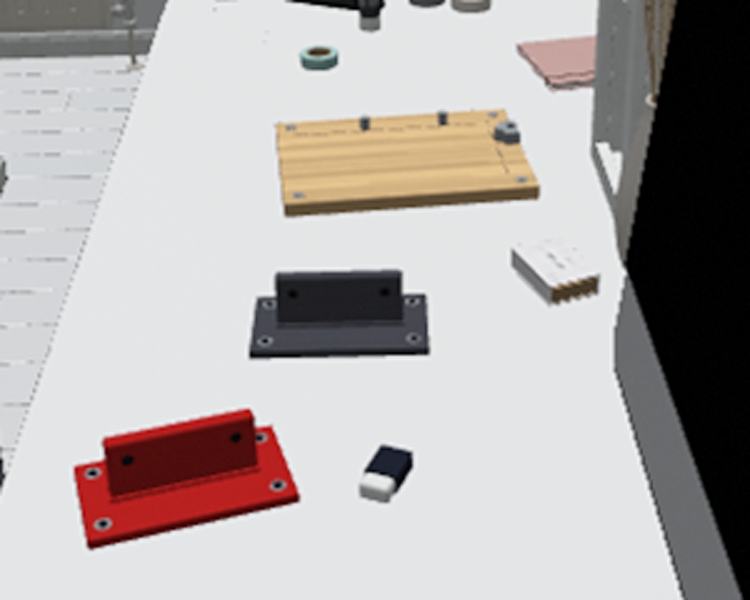

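In the views there are two brackets: the dark one at scene px (368,222), side px (296,316), and a red one at scene (425,203), side (236,379). The dark steel one fits and the red look-alike is excluded; the enlarged crops confirm it. The jig is at scene (298,272), with its dowels at (270,271) and (296,281) and the stop at (260,254).

```bash
cat > h.py <<'E'
from plant import env
import cv2,numpy as np
from scipy.spatial.transform import Rotation as R
def cloud(d,cp):
    v,u=np.mgrid[0:480,0:640]
    c=np.stack([(u-cp["cx"])/cp["fx"]*d,(v-cp["cy"])/cp["fy"]*d,d],-1)
    w=c@R.from_quat(cp["orientation"]).as_matrix().T+cp["xyz"]
    w[d<=0]=np.nan
    return w
def rect(xy):
    (c,s,a)=cv2.minAreaRect((xy*1000).astype(np.float32)); 
    if s[0]<s[1]: s=s[::-1]; a+=90
    return np.round(c,1),np.round(s,1),round((a+90)%180-90,2)
def trim(P,c,lo,hi): 
    m=(P[:,2]>lo)&(P[:,2]<hi); return P[m]
E
python3 - <<'E'
from h import *
for c in ["scene","side"]:
    env.snapshot(c); cp=env.camera_params(c)
    w=cloud(np.load(c+"_d.npy"),cp); p=np.load(c+"_p.npy").astype(int)
    hsv=cv2.cvtColor(np.load(c+"_p.npy"),cv2.COLOR_RGB2HSV)
    for t in ["jig","bracket"]:
        for r in env.outline_of(t,c):
            m=r["region"]; P=w[m]; P=P[~np.isnan(P[:,0])]
            sat=hsv[m][:,1].mean()
            print(c,t,r["confidence"],r["rect"],"sat",sat.round(),"z pct",np.percentile(P[:,2],[2,20,50,80,98]).round(4))
            print("  all",rect(P[:,:2]), "center med",np.median(P,0).round(3))
            for lo,hi in ((.003,.012),(.012,.019),(.022,.035),(.044,.058)):
                Q=trim(P,0,lo,hi)
                if len(Q)>8: print("  ",lo,hi,len(Q),rect(Q[:,:2]),Q.mean(0).round(4))
E
```

```text
scene jig 0.97 [245.9, 239.7, 351.0, 304.0] sat 85.0 z pct [0.0032 0.0134 0.0151 0.0165 0.0238]
  all (array([562.9, 110.4]), array([266.4, 186.6]), 4.74) center med [0.541 0.124 0.015]
   0.003 0.012 354 (array([550.9, 109.1]), array([241.3, 186.2]), 4.96) [0.5199 0.1517 0.0087]
   0.012 0.019 3767 (array([550.1, 110.1]), array([240.8, 184.9]), 4.74) [0.5427 0.1155 0.0152]
   0.022 0.035 99 (array([593.1, 159.4]), array([162.5,  39.9]), -17.28) [0.6236 0.1478 0.0277]
scene jig 0.27 [381.9, 189.4, 392.0, 197.8] sat 40.0 z pct [0.0007 0.0066 0.0124 0.0143 0.0165]
  all (array([ 522.6, -375.3]), array([60.5, 31.9]), 88.24) center med [ 0.521 -0.362  0.012]
   0.003 0.012 30 (array([ 523.5, -365.7]), array([39.4, 24.6]), 62.0) [ 0.5201 -0.3607  0.0083]
   0.012 0.019 38 (array([ 523.3, -365.6]), array([38.4, 26.9]), 52.73) [ 0.524  -0.364   0.0142]
scene bracket 0.86 [401.2, 192.0, 445.3, 214.3] sat 185.0 z pct [0.0035 0.0077 0.0114 0.0374 0.0528]
  all (array([ 391.7, -378.2]), array([137.4, 110.4]), 15.87) center med [ 0.384 -0.358  0.011]
   0.003 0.012 394 (array([ 388.1, -366. ]), 
[... 1442 characters left out ...]
286]
   0.044 0.058 441 (array([ 384.9, -370.8]), array([98.5, 16.5]), 16.15) [ 0.3846 -0.373   0.0494]
side bracket 0.68 [258.3, 298.9, 328.5, 333.4] sat 30.0 z pct [0.0004 0.0066 0.0092 0.0368 0.0515]
  all (array([ 488.7, -170.7]), array([139.8, 109.4]), -2.83) center med [ 0.488 -0.188  0.009]
   0.003 0.012 1119 (array([ 488.5, -181.9]), array([139.6,  84.9]), -2.16) [ 0.4887 -0.1969  0.0073]
   0.012 0.019 159 (array([ 494.8, -187.9]), array([111.5,  22. ]), -12.46) [ 0.4893 -0.1868  0.0154]
   0.022 0.035 284 (array([ 489. , -187.1]), array([98.7,  8.6]), -0.58) [ 0.4891 -0.1867  0.0283]
   0.044 0.058 291 (array([ 487.5, -184.7]), array([98.5, 20.5]), -4.87) [ 0.4863 -0.1842  0.0492]
```

```bash
python3 -m inch '[-0.9,-0.8,0,0,0,0,100, -0.9,-0.8,0,0,0,0,100, -0.9,-0.8,0,0,0,0,100, -0.9,-0.8,0,0,0,0,100, -0.9,-0.8,0,0,0,0,100, -0.9,-0.8,0,0,0,0,100, -0.9,-0.8,0,0,0,0,100, -0.9,-0.8,0,0,0,0,100]' 30; python3 -m inch '[0,0,0,0,0,1,100, 0,0,0,0,0,1,100, 0,0,0,0,0,1,100, 0,0,0,0,0,1,100, 0,0,0,0,0,1,100, 0,0,0,0,0,1,100, 0,0,0,0,0,1,100, 0,0,0,0,0,1,100, 0,0,0,0,0,1,100, 0,0,0,0,0,1,100, 0,0,0,0,0,1,100, 0,0,0,0,0,1,100, 0,0,0,0,0,1,100, 0,0,0,0,0,1,100, 0,0,0,0,0,1,100, 0,0,0,0,0,1,100, 0,0,0,0,0,1,100, 0,0,0,0,0,1,100, 0,0,0,0,0,0.4,100]'
cat > look.py <<'E'
from h import *
import sys
s=env.state(); cp=env.camera_params("wrist"); p,d=env.snapshot("wrist")
cv2.imwrite(f"pics/{sys.argv[1]}.png",p[:,:,::-1]); w=cloud(d,cp); np.save("w.npy",w)
M=R.from_quat(s["orientation"]).as_matrix()
print("t",s["clock"],"tcp",s["tool_pos"].round(4),"toolx yaw",np.degrees(np.arctan2(M[1,0],M[0,0])).round(2),"z",M[:,2].round(3),"F",s["contact_force"].round(2),"w",s["width"])
for t in sys.argv[2:]:
    for r in env.outline_of(t,"wrist"):
        P=w[r["region"]]; P=P[~np.isnan(P[:,0])]
        print(t,round(r["confidence"],2),np.round(r["rect"]))
        for lo,hi in ((.003,.012),(.012,.019),(.021,.035),(.044,.058)):
            Q=trim(P,0,lo,hi)
            if len(Q)>20: print("  ",lo,hi,len(Q),rect(Q[:,:2]),Q.mean(0).round(4))
E
python3 look.py w1 bracket
```

```text
clock: 1.77
tool_pos: [0.489, -0.181, 0.2315]
orientation: [0.707, 0.707, 0.0, 0.0]
contact_force: [0.6, -0.7, 0.6]
width: 1.0
gripper_force: 0.0
clock: 3.35
tool_pos: [0.4901, -0.18, 0.2315]
orientation: [1.0, -0.019, 0.0, 0.0]
contact_force: [-0.6, 1.2, -1.4]
width: 1.003
gripper_force: 0.0
t 3.35 tcp [ 0.4901 -0.18    0.2315] toolx yaw -2.19 z [ 0. -0. -1.] F [-0.58  1.17 -1.42] w 1.0033011378838668
bracket 0.88 [436. 223. 526. 340.]
   0.003 0.012 4513 (array([ 387.1, -369.4]), array([140.5,  80.7]), 15.87) [ 0.4085 -0.3645  0.0079]
   0.012 0.019 188 (array([ 386.8, -363.5]), array([98.4, 10.8]), 9.86) [ 0.3938 -0.3622  0.0156]
   0.021 0.035 409 (array([ 387.1, -363.5]), array([98.1, 11.6]), 9.4) [ 0.3948 -0.3619  0.0279]
   0.044 0.058 1071 (array([ 390.2, -368. ]), array([93.8, 12.7]), 15.65) [ 0.3943 -0.3659  0.0508]
bracket 0.74 [277. 141. 356. 265.]
   0.003 0.012 7783 (array([ 491.5, -180.9]), array([139.7,  80.1]), -1.51) [ 0.4966 -0.1813  0.0082]
   0.044 0.058 1219 (array([ 491.6, -181. ]), array([99.6, 12. ]), -1.27) [ 0.4939 -0.1811  0.0518]
```

```bash
python3 -m inch '[0.06,0.04,1,0,0,-0.16,100, 0,0,1,0,0,0,100, 0,0,1,0,0,0,100, 0,0,1,0,0,0,100, 0,0,1,0,0,0,100, 0,0,1,0,0,0,100, 0,0,0.9,0,0,0,100, 0,0,0.8,0,0,0,100, 0,0,0.72,0,0,0,100, 0,0,0,0,0,0,100, 0,0,0,0,0,0,0, 0,0,0,0,0,0,0, 0,0,0,0,0,0,0, 0,0,0,0,0,0,0, 0,0,0,0,0,0,0, 0,0,0,0,0,0,0, 0,0,0,0,0,0,0, 0,0,0,0,0,0,0, 0,0,0,0,0,0,0, 0,0,0,0,0,0,0]' 40
```

```text
clock: 5.12
tool_pos: [0.4922, -0.1811, 0.0216]
orientation: [1.0, -0.01, 0.001, -0.0]
contact_force: [-1.1, 0.2, 5.8]
width: 0.13
gripper_force: 40.9
```

```bash
python3 -m inch '[0,0,-0.4,0,0,0,0, 0,0,-0.8,0,0,0,0, 0,0,-1,0,0,0,0, 0,0,-1,0,0,0,0, 0,0,-1,0,0,0,0, 0,0,-1,0,0,0,0, 0,0,-1,0,0,0,0, 0,0,-1,0,0,0,0, 0.3,-0.6,0,0,0,0,0, 0.3,-0.9,0,0,0,0,0, 0.3,-0.9,0,0,0,0,0, 0.3,-0.9,0,0,0,0,0, 0.3,-0.9,0,0,0,0,0, 0.3,-0.9,0,0,0,0,0, 0.3,-0.9,0,0,0,0,0, 0.3,-0.6,0,0,0,-0.6,0, 0,0,0,0,0,-0.6,0, 0,0,0,0,0,0,0, 0,0,0,0,0,0,0]'; python3 look.py w2 jig bracket
python3 - <<'E'
import cv2;a=cv2.imread("pics/w2.png");print(a.shape)
E
```

```text
clock: 6.7
tool_pos: [0.5543, -0.0182, 0.2004]
orientation: [0.999, 0.042, -0.001, 0.0]
contact_force: [-0.5, -1.1, -3.9]
width: 0.129
gripper_force: 39.5
t 6.7 tcp [ 0.5543 -0.0182  0.2004] toolx yaw 4.76 z [-0.001 -0.001 -1.   ] F [-0.46 -1.1  -3.93] w 0.1291963446556248
jig 0.81 [ 78.  74. 284. 320.]
   0.003 0.012 55 (array([649.7,  25.3]), array([51.1,  0.4]), 4.91) [0.6513 0.0254 0.0074]
   0.012 0.019 34237 (array([551.1, 107.5]), array([239.9, 180. ]), 4.57) [0.5666 0.1226 0.0154]
   0.021 0.035 1199 (array([594.3, 155.4]), array([164.5,  40.1]), -17.18) [0.6362 0.1377 0.0285]
jig 0.37 [134.  74. 180. 106.]
   0.021 0.035 905 (array([656.4, 130.4]), array([30.1, 23.4]), -83.37) [0.6578 0.1293 0.0287]
bracket 0.93 [564. 318. 639. 433.]
   0.003 0.012 3730 (array([ 399.7, -364.3]), array([114.6,  79. ]), 16.3) [ 0.4134 -0.3506  0.0077]
   0.012 0.019 390 (array([ 389.4, -362.7]), array([93.7, 12. ]), 9.94) [ 0.3954 -0.3615  0.0156]
   0.021 0.035 810 (array([ 391.3, -362.2]), array([90.3, 13.2]), 8.68) [ 0.3971 -0.361   0.028 ]
   0.044 0.058 732 (array([ 394.6, -363.6]), array([83.3,  9.6]), 14.25) [ 0.3957 -0.362   0.0492]
bracket 0.9 [230. 140. 407. 388.]
(480, 640, 3)
```

View pics/w2.png

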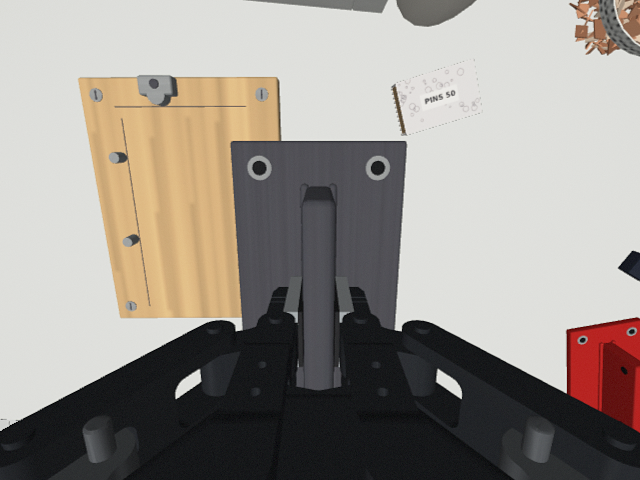

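The picture shows the held dark bracket at px (318,250) and the jig at (180,200), with its dowels at (118,157) and (130,240) and the stop nose at (158,97). Next I check the bracket's pose in the hand.

Run:
```python
from h import *
env.snapshot("wrist"); w=np.load("w.npy"); s=env.state()
r=[r for r in env.outline_of("bracket","wrist") if r["rect"][0]<300][0]
m=r["region"]; P=w[m];P=P[~np.isnan(P[:,0])]
T=R.from_quat(s["orientation"]).as_matrix(); L=(P-s["tool_pos"])@T*1000  # tool frame mm
print(np.percentile(L,[0.5,50,99.5],axis=0).round(1))
h=np.histogram(L[:,2],bins=np.arange(-60,40,2));print([(int(b),int(n)) for n,b in zip(*h) if n>50])
zm=np.median(L[L[:,2]>5,2]); Q=L[abs(L[:,2]-zm)<3]; 
A=np.c_[Q[:,:2],np.ones(len(Q))];c,*_=np.linalg.lstsq(A,Q[:,2],rcond=None);print("plate top plane",zm,np.degrees(np.arctan(c[:2])).round(2),c[2])
# sides: per x bin extremes of y
xs=np.arange(15,66,4);e=np.array([(x,*np.percentile(Q[abs(Q[:,0]-x)<2][:,1],[0.5,99.5])) for x in xs if (abs(Q[:,0]-x)<2).sum()>50])
print(e.round(1)); 
for k in (1,2):
    f=np.polyfit(e[3:,0],e[3:,k],1);print("edge slope deg",np.degrees(np.arctan(f[0])),f[1])
F=Q[abs(Q[:,1])<30]; print("front x max",np.percentile(F[:,0],[98,99.5,99.9]))
W=L[(L[:,2]<-8)]
if len(W):print("web top",rect(W[:,:2]/1000),np.median(W[:,2]))
```

```text
[[-53.7 -38.6 -31.1]
 [ 32.2   0.8  13.8]
 [ 68.9  39.9  15.6]]
[(-32, 2483), (-30, 3299), (-28, 180), (10, 123), (12, 11577), (14, 11297)]
plate top plane 13.985035698870501 [0.15 0.06] 13.895041874254977
[[ 15.  -38.3  39.9]
 [ 19.  -38.7  39.9]
 [ 23.  -38.7  39.9]
 [ 27.  -38.3  39.9]
 [ 31.  -38.3  39.9]
 [ 35.  -38.7  39.9]
 [ 39.  -38.6  39.4]
 [ 43.  -38.9  39.6]
 [ 47.  -38.6  39.8]
 [ 51.  -38.1  39.9]
 [ 55.  -38.2  39.8]
 [ 59.  -38.4  40. ]
 [ 63.  -38.7  39.9]]
edge slope deg 0.05115753236606289 -38.50650080605725
edge slope deg 0.1547285008400074 39.70357696775016
front x max [68.03323034 68.8905057  68.91642579]
web top (array([10.7,  1.7]), array([74.6, 36.5]), 18.75) -29.83329492506421
```

```bash
python3 -m inch '[0.06,-0.5,0,0,0,0,0, 0.06,-0.9,0,0,0,0,0, 0.06,-0.9,0,0,0,0,0, 0.06,-0.9,0,0,0,0,0, 0.06,-0.9,0,0,0,0,0, 0,-0.46,0,0,0,0.03,0, 0,0,0.8,0,0,0,0, 0,0,1,0,0,0,0, 0,0,1,0,0,0,0, 0,0,1,0,0,0,0, 0,0,1,0,0,0,0, 0,0,0.8,0,0,0,0, 0,0,0.4,0,0,0,0, 0,0,0.2,0,0,0,0, 0,0,0.1,0,0,0,0, 0,0,0,0,0,0,0, 0,0,0,0,0,0,0, 0,0,0,0,0,0,0]'; python3 look.py w3
```

```text
clock: 8.45
tool_pos: [0.554, 0.0971, 0.0446]
orientation: [0.999, 0.041, 0.001, -0.0]
contact_force: [0.4, -0.0, -2.8]
width: 0.137
gripper_force: 39.4
t 8.45 tcp [0.554  0.0971 0.0446] toolx yaw 4.65 z [ 0.003  0.001 -1.   ] F [ 0.37 -0.   -2.79] w 0.1374546294731657
```

```bash
python3 -m inch '[0,0,0.12,0,0,0,0, 0,0,0.1,0,0,0,0, 0,0,0,0,0,0,0, 0,0,0,0,0,0,0]'; for i in 1; do python3 -m inch '[0,0,0.04,0,0,0,0, 0,0,0,0,0,0,0, 0,0,0,0,0,0,0]';  python3 -m inch '[0,0,0.03,0,0,0,0, 0,0,0,0,0,0,0, 0,0,0,0,0,0,0]'; python3 -m inch '[0,0,0.03,0,0,0,0, 0,0,0,0,0,0,0, 0,0,0,0,0,0,0]'; done
```

```text
clock: 8.83
tool_pos: [0.5526, 0.0968, 0.0376]
orientation: [0.999, 0.041, -0.0, 0.0]
contact_force: [-0.3, -0.2, -3.6]
width: 0.133
gripper_force: 39.5
clock: 9.08
tool_pos: [0.5529, 0.0969, 0.0368]
orientation: [0.999, 0.041, 0.0, 0.0]
contact_force: [0.2, 0.2, -3.7]
width: 0.132
gripper_force: 39.5
clock: 9.33
tool_pos: [0.553, 0.0969, 0.0366]
orientation: [0.999, 0.041, 0.0, -0.0]
contact_force: [-2.6, -0.8, 3.2]
width: 0.134
gripper_force: 40.4
clock: 9.58
tool_pos: [0.553, 0.0969, 0.0366]
orientation: [0.999, 0.041, 0.0, -0.0]
contact_force: [-3.8, -0.5, 9.2]
width: 0.135
gripper_force: 41.5
```

```bash
python3 -m inch '[0,0,-0.05,0,0,0,0, 0,-0.2,0,0,0,0,0, 0,-0.2,0,0,0,0,0, 0,-0.2,0,0,0,0,0, 0,-0.1,0,0,0,0,0, 0,0,0,0,0,0,0, 0,0,0,0,0,0,0, 0,0,0,0,0,0,0]'; python3 -m inch '[0,-0.04,0,0,0,0,0, 0,-0.04,0,0,0,0,0, 0,-0.04,0,0,0,0,0, 0,0,0,0,0,0,0, 0,0,0,0,0,0,0]'
```

```text
clock: 10.25
tool_pos: [0.5517, 0.1157, 0.0367]
orientation: [0.999, 0.041, 0.0, -0.001]
contact_force: [1.6, 1.4, -0.1]
width: 0.129
gripper_force: 40.0
clock: 10.67
tool_pos: [0.5513, 0.1165, 0.0366]
orientation: [0.999, 0.04, 0.0, 0.0]
contact_force: [1.4, -1.5, 0.8]
width: 0.134
gripper_force: 40.2
```

```bash
python3 -m inch '[0,-0.04,0,0,0,0,0, 0,-0.04,0,0,0,0,0, 0,0,0,0,0,0,0, 0,0,0,0,0,0,0, 0,0,0,0,0,0,0]';python3 -m inch '[0,-0.02,0,0,0,0,0, 0,0,0,0,0,0,0, 0,0,0,0,0,0,0]'; python3 look.py w4 jig
```

```text
clock: 11.08
tool_pos: [0.551, 0.1193, 0.0366]
orientation: [0.999, 0.041, -0.0, 0.0]
contact_force: [0.4, -2.5, 1.7]
width: 0.134
gripper_force: 40.3
clock: 11.33
tool_pos: [0.551, 0.1197, 0.0366]
orientation: [0.999, 0.041, 0.0, 0.0]
contact_force: [-0.5, -2.9, 2.3]
width: 0.131
gripper_force: 40.4
t 11.3333 tcp [0.551  0.1197 0.0366] toolx yaw 4.66 z [ 0. -0. -1.] F [-0.52 -2.93  2.32] w 0.13065973209448384
jig 0.59 [141.  14. 549. 396.]
   0.012 0.019 77610 (array([574.7, 109.1]), array([192.3, 180.3]), 4.86) [0.6134 0.1058 0.0151]
   0.021 0.035 4474 (array([602.4, 129.5]), array([131.5,  93.3]), 4.54) [0.6508 0.1352 0.0288]
```

View pics/w4.png

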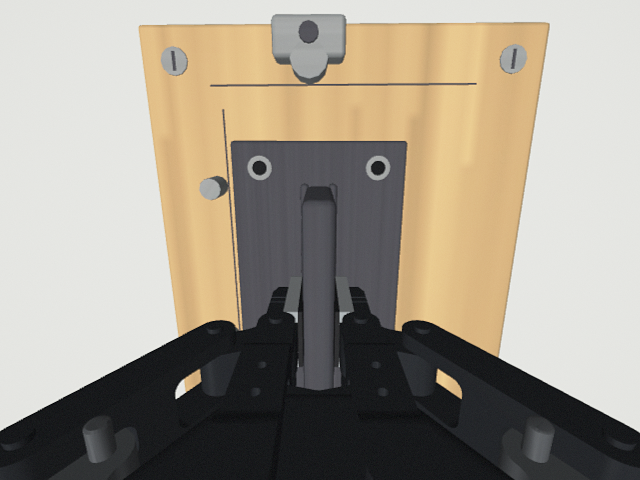

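The far dowel is at px (213,188) and the plate's long edge at about x = 234, so a gap of 2 to 4 mm remains. The force so far is only deck friction.

```bash
python3 -m inch '[0,-0.04,-0.02,0,0,0,0, 0,0,0,0,0,0,0, 0,0,0,0,0,0,0]';python3 -m inch '[0,-0.04,0,0,0,0,0, 0,0,0,0,0,0,0, 0,0,0,0,0,0,0]';python3 -m inch '[0,-0.04,0,0,0,0,0, 0,0,0,0,0,0,0, 0,0,0,0,0,0,0]'
```

```text
clock: 11.68
tool_pos: [0.5504, 0.1218, 0.0367]
orientation: [0.999, 0.041, -0.0, -0.0]
contact_force: [0.2, -0.3, -1.5]
width: 0.137
gripper_force: 39.8
clock: 11.93
tool_pos: [0.5504, 0.1224, 0.0368]
orientation: [0.999, 0.041, -0.0, -0.0]
contact_force: [0.4, -0.3, -2.5]
width: 0.129
gripper_force: 39.6
clock: 12.18
tool_pos: [0.5504, 0.1229, 0.0368]
orientation: [0.999, 0.041, -0.0, 0.0]
contact_force: [-0.8, -0.6, -3.6]
width: 0.134
gripper_force: 39.5
```

```bash
python3 -m inch '[0,-0.03,0,0,0,0,0, 0,0,0,0,0,0,0, 0,0,0,0,0,0,0]';python3 -m inch '[0,-0.03,0,0,0,0,0, 0,0,0,0,0,0,0, 0,0,0,0,0,0,0]';python3 -m inch '[0,-0.03,0,0,0,0,0, 0,0,0,0,0,0,0, 0,0,0,0,0,0,0]'; python3 -m inch '[0,-0.02,0,0,0,0,0, 0,0,0,0,0,0,0, 0,0,0,0,0,0,0]'; python3 -c "
from plant import env;print(env.state()['wrist_torque'])"
```

```text
clock: 12.43
tool_pos: [0.5504, 0.123, 0.0369]
orientation: [0.999, 0.041, -0.0, 0.0]
contact_force: [-0.2, -2.3, -4.2]
width: 0.137
gripper_force: 39.4
clock: 12.68
tool_pos: [0.5505, 0.1232, 0.0369]
orientation: [0.999, 0.04, -0.0, 0.001]
contact_force: [0.2, -4.1, -4.8]
width: 0.133
gripper_force: 39.5
clock: 12.93
tool_pos: [0.5505, 0.1234, 0.037]
orientation: [0.999, 0.04, -0.0, 0.001]
contact_force: [0.3, -5.7, -4.1]
width: 0.138
gripper_force: 39.5
clock: 13.18
tool_pos: [0.5505, 0.1234, 0.037]
orientation: [0.999, 0.04, -0.0, 0.001]
contact_force: [-0.5, -6.0, -4.0]
width: 0.135
gripper_force: 39.6
[-1.51346969 -0.03086837  0.23177216]
```

```bash
cat > q.py <<'E'
from plant import env; import numpy as np
from scipy.spatial.transform import Rotation as R
s=env.state();M=R.from_quat(s["orientation"]).as_matrix();f=s["contact_force"];t=s["wrist_torque"]
print("  ",s["clock"].round(2),(s["tool_pos"]*1000).round(2),"yaw",np.degrees(np.arctan2(M[1,0],M[0,0])).round(2),"F tool",(M.T@f).round(2),"tz",t.round(3))
E
python3 q.py; python3 -m inch '[0,-0.02,0,0,0,-0.04,0, 0,0,0,0,0,0,0, 0,0,0,0,0,0,0]' >/dev/null; python3 q.py;  python3 -m inch '[0,0,0,0,0,-0.04,0, 0,0,0,0,0,0,0, 0,0,0,0,0,0,0]' >/dev/null; python3 q.py
```

```text
Traceback (most recent call last):
  File "q.py", line 4, in <module>
    print("  ",s["clock"].round(2),(s["tool_pos"]*1000).round(2),"yaw",np.degrees(np.arctan2(M[1,0],M[0,0])).round(2),"F tool",(M.T@f).round(2),"tz",t.round(3))
               ^^^^^^^^^^^^^^^^
AttributeError: 'float' object has no attribute 'round'
Traceback (most recent call last):
  File "q.py", line 4, in <module>
    print("  ",s["clock"].round(2),(s["tool_pos"]*1000).round(2),"yaw",np.degrees(np.arctan2(M[1,0],M[0,0])).round(2),"F tool",(M.T@f).round(2),"tz",t.round(3))
               ^^^^^^^^^^^^^^^^
AttributeError: 'float' object has no attribute 'round'
Traceback (most recent call last):
  File "q.py", line 4, in <module>
    print("  ",s["clock"].round(2),(s["tool_pos"]*1000).round(2),"yaw",np.degrees(np.arctan2(M[1,0],M[0,0])).round(2),"F tool",(M.T@f).round(2),"tz",t.round(3))
               ^^^^^^^^^^^^^^^^
AttributeError: 'float' object has no attribute 'round'
```

```bash
sed -i 's/s\["clock"\].round(2)/round(s["clock"],2)/' q.py
python3 q.py; python3 -m inch '[0,0,0,0,0,-0.04,0, 0,0,0,0,0,0,0, 0,0,0,0,0,0,0]' >/dev/null; python3 q.py
```

```text
13.68 [550.61 123.45  37.04] yaw 4.95 F tool [-0.54  7.03  3.13] tz [-1.599 -0.057 -0.02 ]
   13.93 [550.63 123.42  37.02] yaw 5.12 F tool [0.16 7.11 4.09] tz [-1.62  -0.071 -0.08 ]
```

```bash
python3 -m inch '[0,-0.04,0,0,0,-0.01,0, 0,0,0,0,0,0,0, 0,0,0,0,0,0,0, 0,0,0,0,0,0,0]' >/dev/null; python3 q.py; python3 -m inch '[0,0,0,0,0,0,0, 0,0,0,0,0,0,0]' >/dev/null; python3 q.py
```

```text
14.27 [550.63 123.49  37.06] yaw 5.14 F tool [-0.46  9.12  3.18] tz [-1.907 -0.044 -0.111]
   14.43 [550.61 123.46  37.07] yaw 5.13 F tool [-0.5   9.01  2.83] tz [-1.875 -0.098 -0.125]
```

```bash
python3 -m inch '[0.1,0.02,0,0,0,0,0, 0.1,0,0,0,0,0,0, 0.1,0,0,0,0,0,0, 0.1,0,0,0,0,0,0, 0,0,0,0,0,0,0, 0,0,0,0,0,0,0]' >/dev/null; python3 q.py; python3 -m inch '[0.1,0,0,0,0,0,0, 0.1,0,0,0,0,0,0, 0.1,0,0,0,0,0,0, 0.1,0,0,0,0,0,0, 0,0,0,0,0,0,0, 0,0,0,0,0,0,0]' >/dev/null; python3 q.py
```

```text
14.93 [557.76 123.95  37.09] yaw 5.16 F tool [-7.3   7.84 -5.15] tz [-1.764  1.194 -0.017]
   15.43 [567.75 124.81  37.08] yaw 5.16 F tool [-7.11  7.49 -4.2 ] tz [-1.722e+00  1.158e+00  1.000e-03]
```

```bash
python3 -m inch '[0.05,0.02,-0.03,0,0,0,0, 0.05,0,0,0,0,0,0, 0.05,0,0,0,0,0,0, 0.05,0,0,0,0,0,0, 0,0,0,0,0,0,0, 0,0,0,0,0,0,0]' >/dev/null; python3 q.py; python3 -m inch '[0.03,0,0,0,0,0,0, 0.03,0,0,0,0,0,0, 0,0,0,0,0,0,0, 0,0,0,0,0,0,0]' >/dev/null; python3 q.py
```

```text
15.93 [572.89 125.33  37.29] yaw 5.2 F tool [-5.28  8.04 -1.  ] tz [-1.648  0.937  0.025]
   16.27 [574.25 125.38  37.32] yaw 5.2 F tool [-5.82  7.29 -0.67] tz [-1.583  1.033  0.098]
```

```bash
for i in 1; do python3 -m inch '[0.03,0,0,0,0,0,0, 0,0,0,0,0,0,0, 0,0,0,0,0,0,0]' >/dev/null; python3 q.py; python3 -m inch '[0.03,0,0,0,0,0,0, 0,0,0,0,0,0,0, 0,0,0,0,0,0,0]' >/dev/null; python3 q.py;  python3 -m inch '[0.03,0,0,0,0,0,0, 0,0,0,0,0,0,0, 0,0,0,0,0,0,0]' >/dev/null; python3 q.py; done
```

```text
16.52 [574.93 125.46  37.29] yaw 5.2 F tool [-5.42  8.04 -0.93] tz [-1.613  0.98   0.039]
   16.77 [575.11 125.47  37.26] yaw 5.2 F tool [-7.4   6.43 -1.8 ] tz [-1.616  1.229  0.084]
   17.02 [575.13 125.46  37.26] yaw 5.2 F tool [-8.55  6.38 -3.41] tz [-1.61   1.54   0.076]
```

```bash
python3 -m inch '[0.03,0,0,0,0,0,0, 0,0,0,0,0,0,0, 0,0,0,0,0,0,0]' >/dev/null; python3 q.py; python3 -m inch '[0.03,0,0,0,0,0,0, 0,0,0,0,0,0,0, 0,0,0,0,0,0,0]' >/dev/null; python3 q.py; python3 -m inch '[0.03,0,0,0,0,0,0, 0,0,0,0,0,0,0, 0,0,0,0,0,0,0, 0,0,0,0,0,0,0]' >/dev/null; python3 q.py; python3 look.py w5 jig
```

```text
17.27 [575.19 125.46  37.31] yaw 5.2 F tool [-11.15   7.21  -5.91] tz [-1.62   1.83   0.077]
   17.52 [575.2  125.4   37.34] yaw 5.2 F tool [-13.2    7.05  -7.32] tz [-1.631  2.109  0.13 ]
   17.85 [575.25 125.41  37.38] yaw 5.2 F tool [-13.33   7.41  -9.09] tz [-1.661  2.383  0.059]
t 17.85 tcp [0.5753 0.1254 0.0374] toolx yaw 5.2 z [-0.013 -0.005 -1.   ] F [-12.48  -8.54   9.3 ] w 0.13129858064363545
jig 0.69 [154.  77. 552. 398.]
   0.012 0.019 54103 (array([585.6, 110. ]), array([180.3, 170.3]), -85.27) [0.6195 0.1018 0.0151]
   0.021 0.035 3918 (array([609.9, 132.2]), array([115.8,  89.2]), 5.03) [0.6506 0.1358 0.0288]
```

View pics/w5.png

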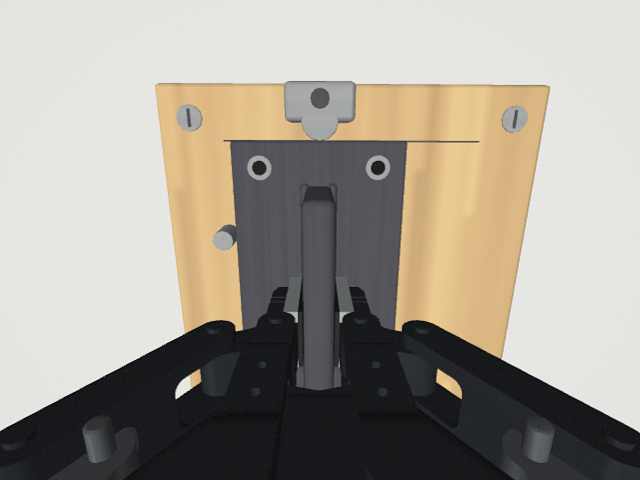

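The nose tip at px (320,139) meets the plate's end edge at y ≈ 141, and the far dowel at (234,236) touches the long edge. I'll press slightly harder to be sure, with less weight on the deck.

```bash
python3 -m inch '[0.03,0,-0.04,0,0,0,0, 0,0,0,0,0,0,0, 0,0,0,0,0,0,0]' >/dev/null; python3 q.py; python3 -m inch '[0.04,0,-0.02,0,0,0,0, 0,0,0,0,0,0,0, 0,0,0,0,0,0,0, 0,0,0,0,0,0,0]' >/dev/null; python3 q.py
```

```text
18.2 [575.41 125.52  37.71] yaw 5.2 F tool [-12.99   7.32  -5.72] tz [-1.666  2.488  0.066]
   18.53 [575.47 125.48  37.84] yaw 5.21 F tool [-14.52   6.53  -5.69] tz [-1.699  2.718  0.048]
```

```bash
python3 -m inch '[-0.1,0.03,0,0,0,0,0, 0,0,0,0,0,0,0, 0,0,0,0,0,0,0]' >/dev/null; python3 q.py; python3 -m inch '[-0.05,0,0,0,0,0,0, 0,0,0,0,0,0,0, 0,0,0,0,0,0,0]' >/dev/null; python3 q.py
```

```text
18.78 [575.4  125.53  37.75] yaw 5.22 F tool [-9.41  5.19  0.69] tz [-1.435  1.665 -0.05 ]
   19.03 [575.35 125.58  37.71] yaw 5.21 F tool [-5.25  5.31  3.53] tz [-1.315  1.143 -0.028]
```

```bash
python3 -m inch '[-0.03,0.03,0.04,0,0,0,0, 0,0,0,0,0,0,0, 0,0,0,0,0,0,0]' >/dev/null; python3 q.py; python3 -m inch '[0,0,0,0,0,0,20, 0,0,0,0,0,0,30, 0,0,0,0,0,0,40, 0,0,0,0,0,0,40, 0,0,0,0,0,0,40, 0,0,0,0,0,0,40]' ; python3 q.py; python3 -m inch '[0,0,-0.3,0,0,0,40, 0,0,-0.6,0,0,0,40, 0,0,-1,0,0,0,40, 0,0,-1,0,0,0,40, 0,0,-1,0,0,0,40, 0,0,-1,0,0,0,40, 0,0,-1,0,0,0,40, 0,0,-1,0,0,0,40, 0,0,0,0,0,0,40, 0,0,0,0,0,0,40]' ; python3 look.py w6 jig bracket
```

```text
19.28 [575.34 125.42  37.43] yaw 5.22 F tool [-6.48  4.14  1.68] tz [-1.161  1.153 -0.057]
clock: 19.78
tool_pos: [0.5792, 0.1277, 0.0386]
orientation: [0.999, 0.046, 0.0, -0.0]
contact_force: [-0.6, 0.3, -0.4]
width: 0.401
gripper_force: 0.0
   19.78 [579.17 127.68  38.64] yaw 5.32 F tool [-0.55 -0.34  0.42] tz [-0.    -0.022  0.006]
clock: 20.62
tool_pos: [0.5799, 0.1275, 0.2131]
orientation: [0.999, 0.046, 0.002, -0.001]
contact_force: [0.2, -1.4, -0.8]
width: 0.4
gripper_force: 0.0
t 20.6167 tcp [0.5799 0.1275 0.2131] toolx yaw 5.3 z [ 0.004  0.001 -1.   ] F [ 0.2  -1.36 -0.81] w 0.3999408967382202
jig 0.79 [245. 120. 430. 342.]
   0.012 0.019 20684 (array([551.1, 107.6]), array([238.9, 179.4]), 4.85) [0.5705 0.1016 0.0151]
   0.021 0.035 835 (array([591.2, 149.6]), array([166.4,  60.6]), -24.64) [0.6376 0.1387 0.0288]
bracket 0.96 [280. 149. 363. 285.]
   0.012 0.019 152 (array([572.1, 124. ]), array([147.7,  83.8]), 5.01) [0.5709 0.1222 0.0151]
   0.021 0.035 9093 (array([574.7, 124.4]), array([140.9,  80.1]), 5.05) [0.5801 0.1249 0.0232]
   0.044 0.058 21 (array([579.6, 130.4]), array([89.9,  9.7]), -1.81) [0.5874 0.1283 0.0522]
```

View pics/w6.png

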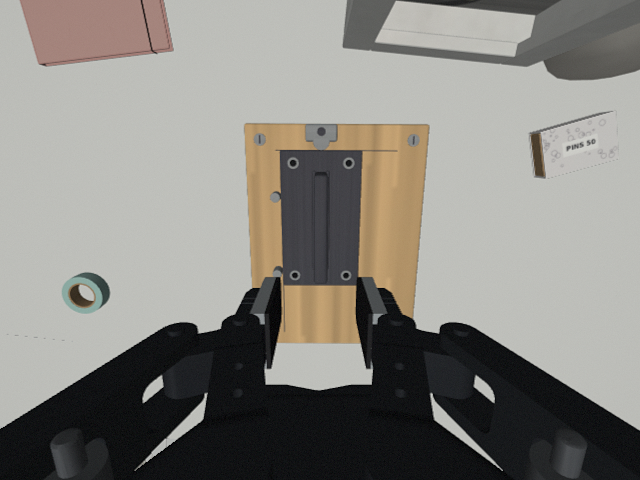

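The bracket sits against the stop nose at (321,149) and the dowels at (276,197) and (279,271). It measures (24.9, 14.8) mm in the jig's frame with a yaw error of 0.2°, and the bystanders seen in this view are undisturbed.

```bash
python3 -c "
from plant import env;print(env.close_job())"
```

```text
the job is handed in; nothing more can be done
None
```

The dark bracket lies flat on the jig, released, measured at (24.9, 14.8) mm against the seated (25, 15), and the job was handed in at about 21 s with no verdict returned. Estimated forces, from wrist readings, were about 4–5 N on each dowel and about 8–14 N on the stop.

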